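# Set the painting turntable to speed four and start it

## Robot

A 6-joint arm with a two-finger parallel gripper is mounted at the origin on the work surface. World frame = base frame: x ahead of the robot, y to its left, z up, the work surface at z = 0. Lengths are in m, angles in rad, forces in N, time in s.
With the tool pointing down it reaches from about 0.35 to 0.875 m from the base axis. Payload 4.2 kg.
Tool frame: the origin (TCP) lies where the fingers leave the gripper's body, on its centre line; the fingertips stand 73 mm ahead of it and the grasp point (between the pads) lies 54 mm ahead of it; y points along the fingers, x is the direction in which the jaws open and shut, and the axes are right-handed (so a half turn about y gives the same grasp; the last joint's range is limited). The gripper opens to 85 mm and grips with 20 to 120 N. Pads are 22 mm wide; open, the fingers measure 114 mm over their backs; the gripper's body (76 mm by 85 mm) begins 54 mm behind the grasp point. The pads swing forward as they close: fully open they stand 13 mm farther back than shut.
Start: joints at [1.477, 0.385, 0.008, 0, -1.194, -0.259], TCP at [0.216, 0.586, 0.304] pointing down, gripper open.
Joint ranges: [-3.14, 3.14], [-1.21, 2.06], [-1.07, 1.41], [-3.16, 2.05], [-2.99, -0.16], [-3.1, 3.1]. Speed limits (rad/s): [2.79, 2.79, 3.14, 3.14, 3.14, 3.14].

## Interface

Orientations are given as a rotation vector (axis times angle).
In Python, from station import r, imaging, finder gives the robot as it stands.
- The arm moves only by the tool apply_moves, never from a script. Its argument "commands" is a list of rows, each a list of 7 numbers: the shift along the tool's x, y, z scaled (see below), then the turn, a rotation vector about the tool's x, y, z scaled (see below), then the closure, from -1 (fully open) to 1 (shut). In form: [[dx, dy, dz, wx, wy, wz, hand], ...]. A call has 1 to 8 rows; each row shifts and turns the commanded pose from where the row before left it, along the tool's axes as they then stand; what a row does not reach is not made up. The controller multiplies each number of a shift by 150 mm and each number of a turn by 45 degrees. A row lasts 1/10 s, in which the tool goes at most 50 mm and 8.59 degrees, less where a joint would pass 70% of its speed; a pose out of reach is approached as far as the arm can. A call with a number of a shift or a turn outside -1 to 1 is refused whole. A call with a gripper value outside its range is refused whole. The fingers move at their own pace and stop on an object; "grip_force" is the grip in N (left out, the last holds). Time passes only in rows, so rows that do not move let the fingers close. It gives the time, the measured TCP pose, the force and the opening at its end, in the units of the state.
- r.state(): the state, without advancing time (a new reading comes with each control period).
- imaging.grab_frame(name): name is "scene" or "top" or "wrist"; returns (picture, depth): 400x640x3 uint8, blue, green, red; 400x640 float32, m along the optical axis (not along the pixel's ray), 0 where there is no reading.
- imaging.get_calibration(name): a dict with "fx", "fy", "cx", "cy" (pixels), "k1" (the pictures are not rectified: a ray, as slopes to the right and down, at radius r is drawn at 1 + k1 r^2 times it, then the intrinsics apply), "world_from_camera" (4x4, takes a point from camera to world coordinates); the wrist camera has in their place "hand_eye" (4x4, takes a point from camera to tool coordinates, whose origin is the TCP and whose axes are the tool frame's). Camera axes: x right, y up, looking along -z (the intrinsics and any distortion apply to the point x, -y, -z); pixel columns grow to the right and rows downward; lengths in m; the calibration is good to about 2 mm. A picture is of the moment at which its call begins: read the wrist's pose just before it. get_calibration takes no time and is no camera call.
- r.hand_in(): hands the job in, once; it reports no verdict.
Trained networks look in the newest picture that a camera, given by its name, has taken for a name from the list of things; names that differ only in an ending like _2 or _b are one class to them, and where a whole thing is asked for, a point or a joint stands for the part that bears it (a point fixed in the world has none). Each returns a list of dicts, best first, with "p" (0 to 1); they miss things now and then, are a little off and sometimes report something else, mostly with a low value. They report only what shows in the picture. A call takes as long as a camera call.
- finder.boxes_of(camera, query): "location" ([column, row] in pixels, amid what is visible of it).
- finder.trace(camera, query): "pixels" (400x640 bool, what is visible of it) and "location" ([column, row] in pixels, amid what is visible of it).
The state is a dict: "clock": time; "joint_pos": joint angles; "dq": joint speeds; "joint_efforts": joint torques, N m; "ee_pos": TCP position; "orientation": TCP orientation; "contact_force": force on the tool from outside, world axes, zero at the start; "moment": the same for the moment, N m; "width": finger opening in m.
Only numpy, scipy, OpenCV 4.12 (cv2) and the standard library are available. Lean on these libraries where they do the work, as an engineer would, in place of code of your own. Each camera call takes 0.05 s, during which the arm holds its last target.

## Task

On the turntable's control unit, push the orange selector lever round clockwise with a fingertip, click by click, to the fourth white dot (the fourth click after the red off dot) without going past it; then press the green start button fully down and let it come up again. Push gently and do not grip the lever or shift the unit, and leave the red button and everything else on the table alone.

Things in the scene. Friction and masses are not known exactly. Their poses are not given: they have to be found in the camera images.
- unit: Grey control unit, a loose box of about 3 kg on rubber feet, 180 (its x) x 280 (its y) x 65 mm (z, flat top); origin at the centre of its underside; its -x side roughly faces the robot. On top: to its left (+y) a black dial with the orange selector lever, to its right (-y) the green button and, 70 mm farther along the unit's +x, the red one.
- selector_axis (a point): The selector's axis at the level of the unit's top (65 mm up), 50 mm towards the unit's +y from its middle; axes as the unit's. Around it a flat black dial, radius 82 mm, with a red dot and six white dots, growing in size, 72 mm out. A spring detent holds each click and pulls the lever in from up to half a click away; passing to the next takes up to 0.2 N m, then the lever snaps ahead.
- selector (a joint): Selector angle in rad, growing clockwise seen from above: 0 at the red off dot, then a click every 0.6: white dots at 0.6, 1.2, 1.8, 2.4 (the fourth), 3.0, 3.6 (end stop). From above the lever points (1.8 - value) rad anticlockwise from the unit's +x. Starts at the red, first or second white dot (perhaps still falling into that click at the first instant).
- lever_tip (a point): Outer end of the orange lever, on its top face: 58 mm from the axis, 38 mm above the unit's top. The lever is a bar 14 mm wide running from the axis to here, its sides upright from 10 to 38 mm above the unit's top; around the axis it has a round hub 40 mm across, 38 mm high. A white line on top shows its direction.
- start_top (a point): Centre of the top of the green start button, 28 mm across, in a black housing; 35 mm towards the unit's -x and 85 mm towards its -y from the unit's middle. Pressed straight down.
- start (a joint): Travel of the green button in m: 0 released, 0.006 fully down (about 5 N); a spring returns it.
- stop_top (a point): Centre of the top of the red stop button, same size, 70 mm towards the unit's +x from the green one. Not to be pressed.
- stop (a joint): Travel of the red button in m: 0 released, 0.006 fully down.
- turntable: Bystander: low dark steel painting turntable, disc 210 mm across, 52 mm high, fixed to the table; origin at the centre of its underside.
- black_box: Bystander: open black box 85 x 85 x 70 mm standing on the turntable, loose; origin at the centre of its underside.
- small_box: Bystander: open black box 60 x 60 x 45 mm, loose, on the table in front of the control unit; origin at the centre of its underside.
- paint_jar: Bystander: small jar with a yellow cap, 44 mm across, 55 mm high, loose, on the table in front of the control unit; origin at the centre of its underside.
- paint_tin: Bystander: paint tin with a yellow rim, 100 mm across, 116 mm high, loose; origin at the centre of its underside.
- brush: Bystander: paint brush lying on the table, loose; origin near its middle, handle towards its own -x.
- scissors: Bystander: steel scissors with black loops, about 180 mm long, 16 mm thick, lying on the table; origin at the pivot, blades along their own +x.

How it is judged:
By the outcome, as a careful person would: the job done as asked, in the order asked, and still so for the second after the job is handed in, with the robot touching nothing.
It also fails if it takes over 64 s, if anything falls off the work surface, if the arm or the gripper's body presses on something with over 40 N, if the wrist force passes 120 N, or if a joint passes its speed limit or range.

## Working session

There is one attempt and no reset: what is moved stays moved. The work goes in short steps, Python scripts to look and compute and a tool call to move; the robot and the scene stay as the last step left them, time stands still between calls to the robot, and variables do not carry over. Pictures are saved under pics/ and viewed, and the job is handed in when it is done.

Besides the shell and the picture viewer there is one more tool, called after "Call:" by a JSON object that holds its "op" and its "data". apply_moves: Moves the arm, as the interface text tells. Shifts and turns lie within -1 to 1; 1 stands for 150 mm of shift or 45 degrees of turn. Its arguments: {"type":"object","properties":{"commands":{"type":"array","items":{"type":"array","items":{"type":"number"}}},"grip_force":{"type":"number"}},"required":["commands"]}

```bash
ls; mkdir -p pics
python3 - <<'E'
from station import r, imaging, finder
import cv2,numpy as np
s=r.state();print(s)
for n in ["scene","top"]:
    p,d=imaging.grab_frame(n);cv2.imwrite(f"pics/{n}0.png",p);np.save(f"{n}0.npy",d)
    c=imaging.get_calibration(n);print(n,c)
    for q in ["unit","selector","start_top","stop_top","lever_tip"]:
        print(q,[(round(x["p"],2),x["location"]) for x in finder.boxes_of(n,q)][:3])
print(imaging.get_calibration("wrist"))
E
```

```text
pics
{'clock': 0.0, 'joint_pos': array([ 1.47657401e+00,  3.85558251e-01,  6.59895553e-03, -5.07377640e-04,
       -1.19399895e+00, -2.58595018e-01]), 'dq': array([-0.00145821, -0.00186514,  0.00033905,  0.00029521, -0.00040257,
       -0.00029038]), 'joint_efforts': array([-1.45447589e-04, -3.92282259e+01,  1.88408285e+01,  4.18632746e+00,
       -4.57266826e-03,  8.21928978e-06]), 'ee_pos': array([0.21579295, 0.5860996 , 0.30280863]), 'orientation': array([-1.02288684,  1.46352338, -1.46592343]), 'contact_force': array([-0.29179937, -0.66822146, -0.98128332]), 'moment': array([-0.01530108, -0.02793672, -0.07298617]), 'width': 0.08562257303400009}
scene {'fx': 398.1558523652714, 'fy': 398.1558523652714, 'cx': 324.6868677053019, 'cy': 191.7631806038454, 'k1': 0.007876619872642201, 'world_from_camera': array([[ 0.20000666, -0.74197262,  0.63990153,  1.38700818],
       [ 0.97970617,  0.16021728, -0.12044185, -0.16739896],
       [-0.01315873,  0.65100465,  0.75895968,  1.04824557],
       [ 0.        ,  0.        ,  0.        ,  1.        ]])}
unit [(0.71, [327.2, 206.9])]
selector [(
[... 553 characters left out ...]
unit [(0.66, [318.1, 198.4]), (0.3, [144.8, 219.0])]
selector [(0.77, [300.9, 198.6])]
start_top [(0.62, [349.9, 201.0]), (0.3, [301.9, 195.8])]
stop_top [(0.58, [344.2, 174.9])]
lever_tip [(0.77, [299.3, 199.2])]
{'fx': 293.45576629940854, 'fy': 293.45576629940854, 'cx': 319.97600876713784, 'cy': 201.5112788240629, 'k1': -0.051313674318010455, 'hand_eye': array([[ 9.99999740e-01, -6.31538554e-04, -3.47872980e-04,
        -9.31659895e-04],
       [-1.38283716e-04,  3.05531196e-01, -9.52182057e-01,
        -7.06169393e-02],
       [ 7.07625726e-04,  9.52181857e-01,  3.05531029e-01,
         7.72290993e-02],
       [ 0.00000000e+00,  0.00000000e+00,  0.00000000e+00,
         1.00000000e+00]])}
```

View pictures.

```bash
cat > h.py <<'E'
import numpy as np,cv2
from scipy.spatial.transform import Rotation as R
def ray(c,uv):
    uv=np.atleast_2d(uv).astype(float)
    K=np.array([[c['fx'],0,c['cx']],[0,c['fy'],c['cy']],[0,0,1]])
    n=cv2.undistortPoints(uv.reshape(-1,1,2),K,np.array([c['k1'],0,0,0,0.])).reshape(-1,2)
    return np.c_[n[:,0],-n[:,1],-np.ones(len(n))]
def onplane(c,T,uv,z):
    d=ray(c,uv)@T[:3,:3].T; o=T[:3,3]
    return o+d*((z-o[2])/d[:,2])[:,None]
def proj(c,T,P):
    P=np.atleast_2d(P); q=(P-T[:3,3])@T[:3,:3]
    n=np.c_[q[:,0]/-q[:,2],-q[:,1]/-q[:,2]]
    rr=(n**2).sum(1,keepdims=True); n=n*(1+c['k1']*rr)
    return n*[c['fx'],c['fy']]+[c['cx'],c['cy']]
E
python3 - <<'E'
import cv2
p=cv2.imread("pics/top0.png");cv2.imwrite("pics/top0b.png",cv2.resize(p[130:260,230:400],None,fx=4.5,fy=4.5,interpolation=cv2.INTER_CUBIC))
p=cv2.imread("pics/scene0.png");cv2.imwrite("pics/scene0b.png",cv2.resize(p[130:260,230:430],None,fx=4,fy=4,interpolation=cv2.INTER_CUBIC))
from scipy.spatial.transform import Rotation as R
print(R.from_rotvec([-1.02288684,  1.46352338, -1.46592343]).as_matrix().round(3))
E
```

```text
[[-0.346 -0.001  0.938]
 [-0.938 -0.002 -0.346]
 [ 0.002 -1.     0.   ]]
```

View pics/top0.png

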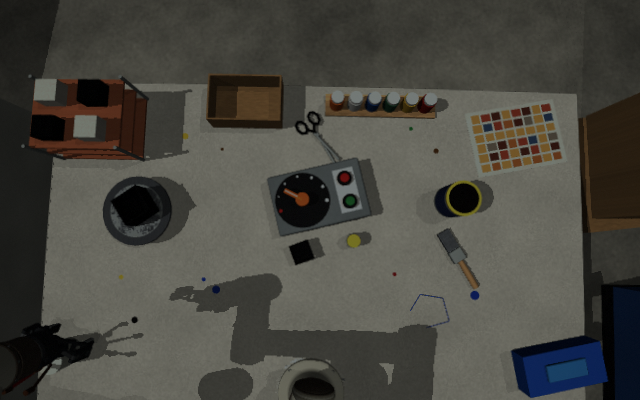

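View pics/top0b.png

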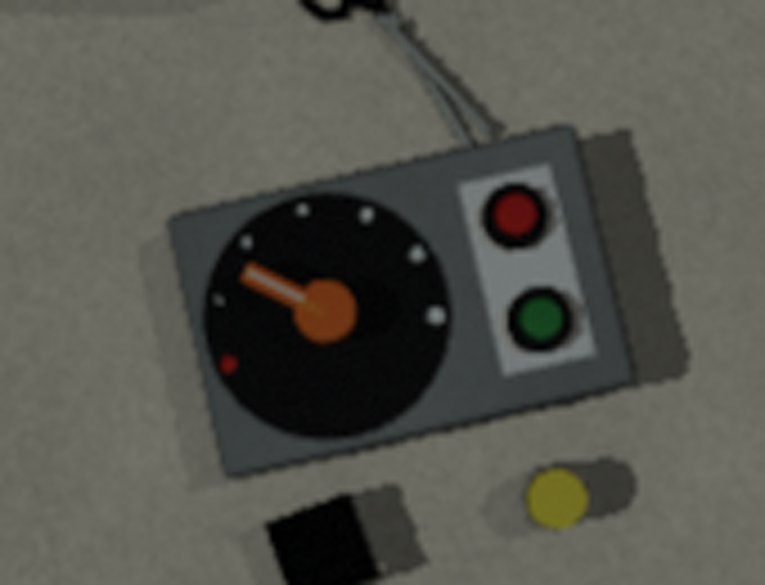

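View pics/scene0.png

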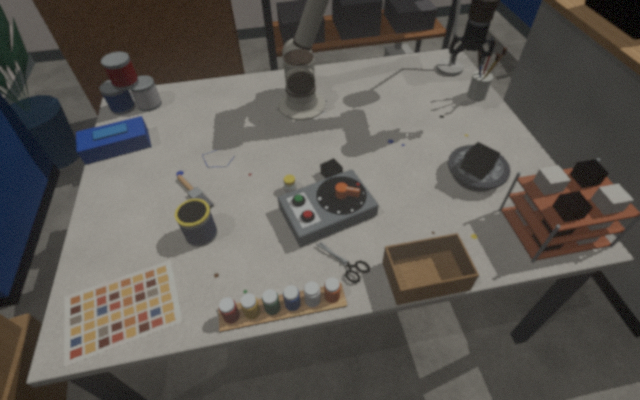

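Run:
```python
from station import r, imaging, finder
import cv2,numpy as np
from h import *
p,d=imaging.grab_frame("top");cv2.imwrite("pics/top1.png",p)
cv2.imwrite("pics/top1b.png",cv2.resize(p[130:260,230:400],None,fx=4.5,fy=4.5,interpolation=cv2.INTER_CUBIC))
c=imaging.get_calibration("top");T=c['world_from_camera']
f=lambda a:np.array(a,float)/4.5+[230,130]-0.4
dots=f([[228,363],[219,300],[247,242],[302,210],[367,214],[417,254],[436,315]])
P=onplane(c,T,dots,.066)[:,:2]
v=np.arange(7)*.6; a=1.8-v
L=np.c_[.072*np.cos(a),.050+.072*np.sin(a)]
cor=onplane(c,T,f([[170,215],[575,127],[635,382],[228,477]]),.065)[:,:2]
LC=np.array([[.09,.14],[.09,-.14],[-.09,-.14],[-.09,.14]])
B=onplane(c,T,f([[541,320],[515,216]]),.08)[:,:2]
LB=np.array([[-.035,-.085],[.035,-.085]])
def fit(A,Bm):
    a0=A.mean(0);b0=Bm.mean(0);H=(A-a0).T@(Bm-b0)
    th=np.arctan2(H[0,1]-H[1,0],H[0,0]+H[1,1]);Rm=np.array([[np.cos(th),-np.sin(th)],[np.sin(th),np.cos(th)]])
    t=b0-Rm@a0; return th,t,(Bm-(A@Rm.T+t))
for n,A,Bm in [("dots",L,P),("cor",LC,cor),("all",np.r_[L,LC,LB],np.r_[P,cor,B])]:
    th,t,e=fit(A,Bm);print(n,th,t,(e*1000).round(1).tolist())
lv=onplane(c,T,f([[247,270],[325,310]]),.103)[:,:2]
print(lv, 1.8-(np.arctan2(*(lv[0]-lv[1])[::-1])-th))
for q,z in [("small_box",.045),("paint_jar",.055),("paint_tin",.116)]:
    b=finder.boxes_of("top",q)[0]; print(q,b,onplane(c,T,b["location"],z))
print(r.state()["clock"])
```

```text
dots 0.25204492702183673 [ 0.59065414 -0.00997483] [[0.3, 0.2], [-0.2, -0.2], [-0.1, -0.2], [-0.3, 0.3], [0.1, -0.3], [-0.1, 0.1], [0.2, 0.2]]
cor 0.24611812823890009 [ 0.5899698  -0.01096281] [[-0.7, -2.7], [-3.6, 1.6], [2.3, 3.7], [2.0, -2.6]]
all 0.24749391915669974 [ 0.59023388 -0.01019623] [[0.2, 0.2], [-0.3, -0.0], [-0.2, 0.2], [-0.2, 0.8], [0.4, 0.2], [0.4, 0.4], [0.7, 0.4], [-0.8, -3.6], [-4.0, 0.7], [1.8, 3.0], [1.9, -3.2], [0.0, 0.0], [-0.1, 0.9]]
[[0.60265668 0.08901014]
 [0.57822457 0.03860433]] 0.9280370965907995
small_box {'location': [300.5, 249.9], 'p': 0.92} [[0.42941361 0.04032334 0.045     ]]
paint_jar {'location': [353.6, 241.0], 'p': 0.53} [[ 0.45975947 -0.11664248  0.055     ]]
paint_tin {'location': [459.0, 199.0], 'p': 0.55} [[ 0.58621266 -0.40838061  0.116     ]]
0.8
```

View pics/top1b.png

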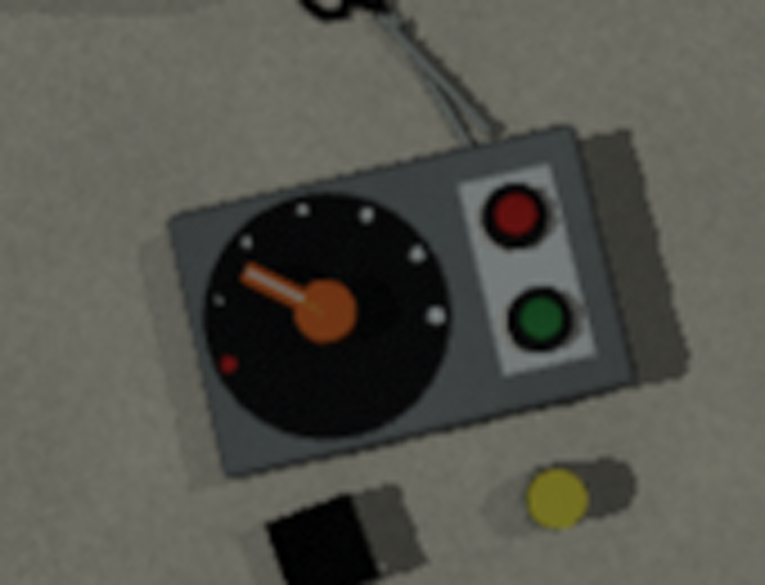

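The top view shows the unit at about (0.590, −0.010) with yaw 0.25. The red dot is at (228,363) and the lever tip at (247,270) in the crop. The lever appears to rest between the first and second dots, at about 0.93 rad. I'll check that again closer up.

Call:
{"op": "apply_moves", "data": {"commands": [[0.175, 0, 0.255, 0, 0, 0, 1], [0.175, 0, 0.255, 0, 0, 0, 1], [0.175, 0, 0.255, 0, 0, 0, 1], [0.175, 0, 0.255, 0, 0, 0, 1], [0.175, 0, 0.255, 0, 0, 0, 1], [0.175, 0, 0.255, 0, 0, 0, 1], [0.175, 0, 0.255, 0, 0, 0, 1]], "grip_force": 20}}

```text
clock: 1.5
ee_pos: [0.4044, 0.3199, 0.3043]
orientation: [-1.021, 1.464, -1.463]
contact_force: [1.0, 0.4, 0.4]
width: 0.0001
```

Call:
{"op": "apply_moves", "data": {"commands": [[0.175, 0, 0.255, 0, 0, 0, 1], [0.175, 0, 0.255, 0, 0, 0, 1], [0.175, 0, 0.255, 0, 0, 0, 1], [0.175, 0, 0.255, 0, 0, 0, 1], [0.175, 0, 0.255, 0, 0.06, 0, 1], [0.175, 0, 0.255, 0, 0.06, 0, 1], [0, 0, 0, 0, 0, 0, 1], [0, 0, 0, 0, 0, 0, 1]]}}

```text
clock: 2.3
ee_pos: [0.5631, 0.0921, 0.3036]
orientation: [-0.962, 1.532, -1.532]
contact_force: [0.1, 0.5, -0.1]
width: -0.0001
```

```bash
cat > look.py <<'E'
import sys
from station import r, imaging, finder
from h import *
n=sys.argv[1]
s=r.state()
Tt=np.eye(4);Tt[:3,:3]=R.from_rotvec(s['orientation']).as_matrix();Tt[:3,3]=s['ee_pos']
p,d=imaging.grab_frame("wrist");c=imaging.get_calibration("wrist")
T=Tt@c['hand_eye'];np.savez(n,T=T,d=d,p=p)
cv2.imwrite(f"pics/{n}_w.png",p)
pt,_=imaging.grab_frame("top")
cv2.imwrite(f"pics/{n}_t.png",cv2.resize(pt[120:270,220:410],None,fx=4,fy=4,interpolation=cv2.INTER_CUBIC))
print(s['clock'],s['ee_pos'].round(4),Tt[:3,:3].round(3).tolist(),s['contact_force'].round(2),s['width'])
E
python3 look.py a
```

```text
2.3 [0.5631 0.0921 0.3036] [[-0.434, -0.001, 0.901], [-0.901, -0.0, -0.434], [0.0, -1.0, -0.0]] [ 0.1   0.46 -0.09] -0.0001051125965740143
```

View pics/a_w.png

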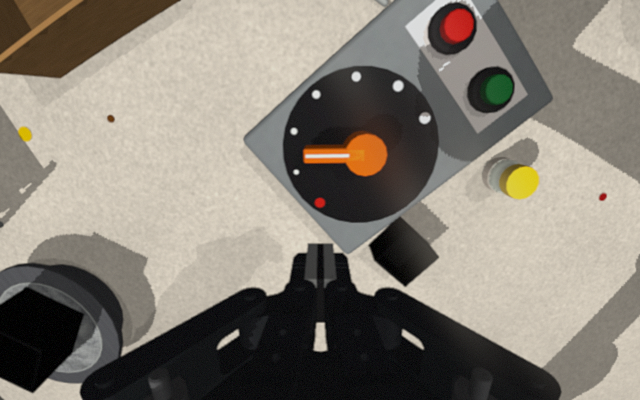

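View pics/a_t.png

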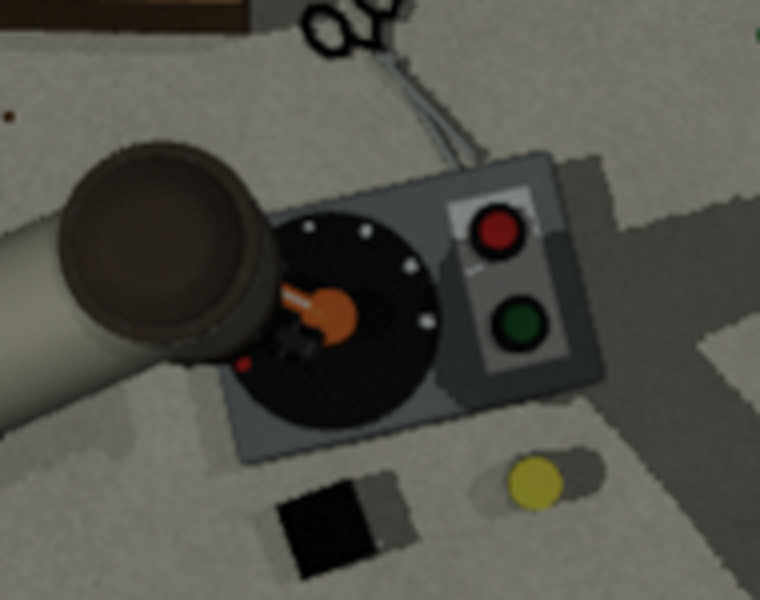

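```bash
cat > ang.py <<'E'
import sys
from h import *
from station import imaging
c=imaging.get_calibration("wrist")
def T_(n): return np.load(n+'.npz')['T']
def fit(A,Bm):
    a0=A.mean(0);b0=Bm.mean(0);H=(A-a0).T@(Bm-b0)
    th=np.arctan2(H[0,1]-H[1,0],H[0,0]+H[1,1]);Rm=np.array([[np.cos(th),-np.sin(th)],[np.sin(th),np.cos(th)]])
    t=b0-Rm@a0; return th,t,(Bm-(A@Rm.T+t))
E
python3 - <<'E'
from ang import *
T=T_('a')
dots=[[320,203],[296.5,172],[294,131],[316.5,95],[356,77],[398,86.5],[425,118.5]]
P=onplane(c,T,dots,.066)[:,:2];a=1.8-np.arange(7)*.6
L=np.c_[.072*np.cos(a),.050+.072*np.sin(a)]
B=onplane(c,T,[[496,87],[457,23]],.082)[:,:2];LB=np.array([[-.035,-.085],[.035,-.085]])
th,t,e=fit(L,P);print(th,t,(e*1e3).round(1).tolist())
th2,t2,e2=fit(np.r_[L,LB],np.r_[P,B]);print(th2,t2,(e2*1e3).round(1).tolist())
lv=onplane(c,T,[[304,156],[366,155]],.103)[:,:2];print(lv,np.linalg.norm(lv[0]-lv[1]),1.8-(np.arctan2(*(lv[0]-lv[1])[::-1])-th))
ax=t+np.array([[np.cos(th),-np.sin(th)],[np.sin(th),np.cos(th)]])@[0,.05];print("axis",ax)
# depths at buttons, small checks
d=np.load('a.npz')['d']
for uv in [[304,156],[366,155],[493,87],[330,170],[470,110]]:
    dep=d[uv[1],uv[0]];q=ray(c,[uv])[0]*dep;print(uv,(T[:3,:3]@q+T[:3,3]).round(4))
E
```

```text
0.252739513996163 [ 0.58841953 -0.00929663] [[-0.4, 0.0], [0.1, -0.1], [0.5, -0.1], [-0.2, -0.0], [0.2, 0.3], [0.0, 0.1], [-0.2, -0.2]]
0.26299807318183377 [ 0.58937642 -0.00967329] [[-0.2, 0.9], [0.3, 0.3], [0.6, -0.0], [-0.5, -0.2], [-0.5, 0.1], [-1.1, 0.2], [-1.4, 0.3], [1.2, 0.0], [1.5, -1.5]]
[[0.60072395 0.09121969]
 [0.5766986  0.03907928]] 0.05740940775633798 0.9137269579127154
axis [0.57591667 0.03911492]
[304, 156] [0.6006 0.0913 0.1023]
[366, 155] [0.5772 0.0393 0.1054]
[493, 87] [ 0.5811 -0.095   0.0878]
[330, 170] [0.571  0.0772 0.0667]
[470, 110] [ 0.5657 -0.0782  0.0662]
```

Call:
{"op": "apply_moves", "data": {"commands": [[0, 0.245, 0, 0, 0, 0, 1], [0, 0.245, 0, 0, 0, 0, 1], [0, 0.245, 0, 0, 0, 0, 1], [0, 0.16, 0, 0, 0, 0, 1], [0, 0.09, 0, 0, 0, 0, 1], [0, 0, 0, 0, 0, 0, 1]]}}

```text
clock: 3.0
ee_pos: [0.5612, 0.0943, 0.1542]
orientation: [-0.97, 1.531, -1.529]
contact_force: [-0.4, 0.8, 1.3]
width: 0.0005
```

```bash
python3 look.py b
```

```text
3.0 [0.5612 0.0943 0.1542] [[-0.43, -0.004, 0.903], [-0.903, -0.002, -0.43], [0.003, -1.0, -0.003]] [-0.37  0.79  1.27] 0.0004538515094903224
```

View pics/b_w.png

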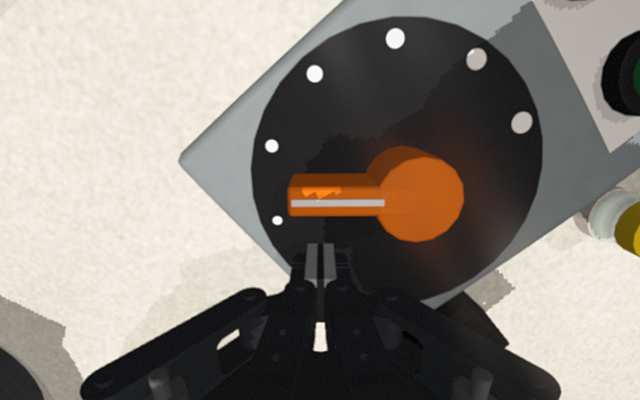

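```bash
cat > plan.py <<'E'
# usage: plan.py v0 v1 ... : arc rows through lever values (finger face at lever side)
import sys
from station import r
from h import *
ax=np.array([.577,.0387]);yaw=.25;rho=.044;s=-.018;z=.1545
st=r.state();Rm=R.from_rotvec(st['orientation']);p=st['ee_pos']
for v in map(float,sys.argv[1:]):
    f=1.8-v+yaw;u=np.array([np.cos(f),np.sin(f)]);t=np.array([np.sin(f),-np.cos(f)])
    q=np.r_[ax+rho*u+s*t,z]
    Rn=R.from_matrix(np.c_[np.r_[-u,0],[0,0,-1],np.r_[t,0]])
    print(v,(Rm.inv().apply(q-p)/.15).round(3),((Rm.inv()*Rn).as_rotvec()/np.radians(45)).round(3))
    p,Rm=q,Rn
E
python3 plan.py 0.92 1.0 1.1 1.2 1.3 1.4 1.5 1.6 1.65
```

```text
0.92 [0.002 0.016 0.124] [-0.001 -0.005 -0.001]
1.0 [-0.009  0.     0.024] [0.    0.102 0.   ]
1.1 [-0.011  0.     0.03 ] [0.    0.127 0.   ]
1.2 [-0.011 -0.     0.03 ] [0.    0.127 0.   ]
1.3 [-0.011 -0.     0.03 ] [0.    0.127 0.   ]
1.4 [-0.011 -0.     0.03 ] [0.    0.127 0.   ]
1.5 [-0.011  0.     0.03 ] [0.    0.127 0.   ]
1.6 [-0.011  0.     0.03 ] [0.    0.127 0.   ]
1.65 [-0.006 -0.     0.015] [0.    0.064 0.   ]
```

Call:
{"op": "apply_moves", "data": {"commands": [[0, 0.016, 0.05, 0, 0, 0, 1], [0, 0, 0.05, 0, 0, 0, 1], [0, 0, 0.024, 0, 0, 0, 1], [-0.005, 0, 0.012, 0, 0.05, 0, 1], [-0.005, 0, 0.012, 0, 0.05, 0, 1], [0, 0, 0, 0, 0, 0, 1]]}}

```text
clock: 3.7
ee_pos: [0.5841, 0.0846, 0.1541]
orientation: [-0.912, 1.585, -1.585]
contact_force: [-0.3, 0.2, -0.2]
width: -0.0002
```

```bash
python3 look.py c; python3 plan.py 1.0 1.05 1.1
```

```text
3.7 [0.5841 0.0846 0.1541] [[-0.502, 0.001, 0.865], [-0.865, 0.0, -0.502], [-0.001, -1.0, 0.001]] [-0.31  0.21 -0.19] -0.00024297461081464287
1.0 [-0.005 -0.004 -0.006] [-0.    -0.006 -0.   ]
1.05 [-0.006  0.     0.015] [0.    0.064 0.   ]
1.1 [-0.006 -0.     0.015] [0.    0.064 0.   ]
```

View pics/c_w.png

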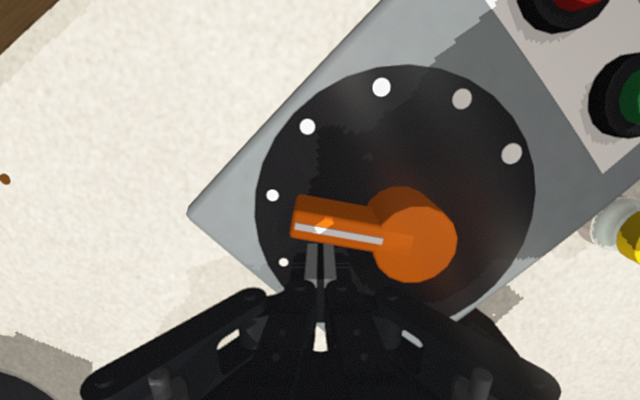

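The lever has now dropped into the second dot (about 1.2). I'll keep pushing.

Call:
{"op": "apply_moves", "data": {"commands": [[-0.005, 0, 0.012, 0, 0.064, 0, 1], [-0.006, 0, 0.015, 0, 0.064, 0, 1], [-0.006, 0, 0.015, 0, 0.064, 0, 1], [-0.006, 0, 0.015, 0, 0.064, 0, 1], [-0.006, 0, 0.015, 0, 0.064, 0, 1], [-0.006, 0, 0.015, 0, 0.064, 0, 1], [-0.006, 0, 0.015, 0, 0.064, 0, 1], [0, 0, 0, 0, 0, 0, 1]]}}

```text
clock: 4.6
ee_pos: [0.599, 0.0802, 0.1538]
orientation: [-0.658, 1.82, -1.819]
contact_force: [-1.2, 0.5, 0.5]
width: 0.0002
```

```bash
python3 look.py d; python3 plan.py 1.35 1.4 1.45 1.5
```

```text
4.6 [0.599  0.0802 0.1538] [[-0.769, -0.0, 0.64], [-0.64, 0.0, -0.769], [0.0, -1.0, -0.0]] [-1.2   0.53  0.47] 0.00023686927569159535
1.35 [-0.003 -0.004 -0.003] [ 0.    -0.007 -0.   ]
1.4 [-0.006 -0.     0.015] [0.    0.064 0.   ]
1.45 [-0.006  0.     0.015] [0.    0.064 0.   ]
1.5 [-0.006  0.     0.015] [0.    0.064 0.   ]
```

View pics/d_w.png

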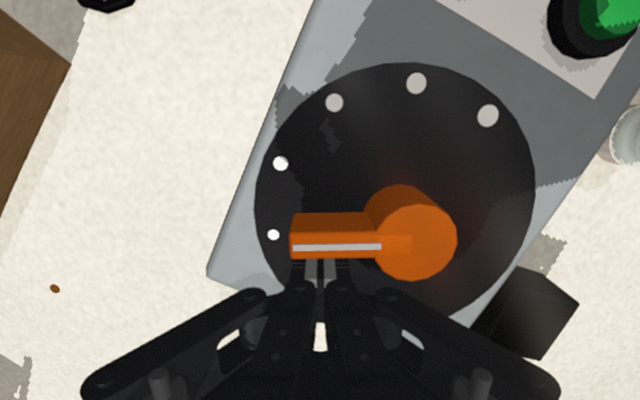

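Call:
{"op": "apply_moves", "data": {"commands": [[-0.006, 0, 0.012, 0, 0.064, 0, 1], [-0.006, 0, 0.015, 0, 0.064, 0, 1], [-0.006, 0, 0.015, 0, 0.064, 0, 1], [-0.006, 0, 0.015, 0, 0.064, 0, 1], [-0.006, 0, 0.015, 0, 0.064, 0, 1], [0, 0, 0, 0, 0, 0, 1], [0, 0, 0, 0, 0, 0, 1]]}}

```text
clock: 5.4
ee_pos: [0.6089, 0.0735, 0.1538]
orientation: [-0.445, 1.976, -1.976]
contact_force: [0.5, 0.2, 0.5]
width: -0.0002
```

```bash
python3 look.py e; python3 plan.py 1.6 1.65 1.7 1.75
```

```text
5.4 [0.6089 0.0735 0.1538] [[-0.903, 0.0, 0.429], [-0.429, -0.0, -0.903], [-0.0, -1.0, 0.0]] [0.45 0.23 0.47] -0.0002162513540198371
1.6 [-0.001 -0.005 -0.003] [-0.    -0.009 -0.   ]
1.65 [-0.006 -0.     0.015] [0.    0.064 0.   ]
1.7 [-0.006 -0.     0.015] [0.    0.064 0.   ]
1.75 [-0.006 -0.     0.015] [0.    0.064 0.   ]
```

View pics/e_w.png

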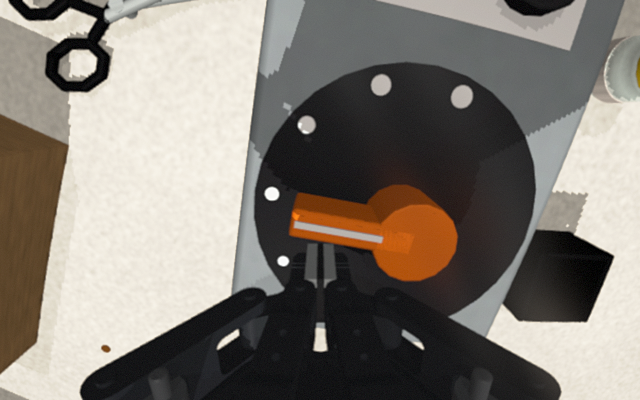

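Third dot reached: dots 2 to 6 are visible and the lever points at (272,194). One more click to go.

Call:
{"op": "apply_moves", "data": {"commands": [[-0.005, 0, 0.013, 0, 0.06, 0, 1], [-0.006, 0, 0.015, 0, 0.064, 0, 1], [-0.006, 0, 0.015, 0, 0.064, 0, 1], [-0.006, 0, 0.015, 0, 0.064, 0, 1], [-0.006, 0, 0.015, 0, 0.064, 0, 1], [-0.006, 0, 0.015, 0, 0.064, 0, 1], [-0.006, 0, 0.015, 0, 0.064, 0, 1], [0, 0, 0, 0, 0, 0, 1]]}}

```text
clock: 6.3
ee_pos: [0.619, 0.0609, 0.1538]
orientation: [-0.102, 2.174, -2.173]
contact_force: [-1.1, 1.0, -0.7]
width: -0.0002
```

```bash
python3 plan.py 1.95 2.0 2.05 2.1 2.15 2.2
```

```text
1.95 [ 0.    -0.005 -0.   ] [ 0.    -0.008 -0.   ]
2.0 [-0.006  0.     0.015] [0.    0.064 0.   ]
2.05 [-0.006 -0.     0.015] [0.    0.064 0.   ]
2.1 [-0.006 -0.     0.015] [0.    0.064 0.   ]
2.15 [-0.006 -0.     0.015] [0.    0.064 0.   ]
2.2 [-0.006  0.     0.015] [0.    0.064 0.   ]
```

Call:
{"op": "apply_moves", "data": {"commands": [[-0.006, 0, 0.015, 0, 0.064, 0, 1], [-0.006, 0, 0.015, 0, 0.064, 0, 1], [-0.006, 0, 0.015, 0, 0.064, 0, 1], [-0.006, 0, 0.015, 0, 0.064, 0, 1], [-0.006, 0, 0.012, 0, 0.05, 0, 1], [0, 0, 0, 0, 0, 0, 1], [0, 0, 0, 0, 0, 0, 1]]}}

```text
clock: 7.0
ee_pos: [0.6235, 0.0498, 0.1537]
orientation: [-0.156, -2.146, 2.146]
contact_force: [-0.5, -0.1, -0.1]
width: -0.0
```

```bash
python3 look.py f; python3 plan.py 2.2
```

```text
7.0 [0.6235 0.0498 0.1537] [[-0.989, -0.0, -0.145], [0.145, -0.0, -0.989], [0.0, -1.0, 0.0]] [-0.5  -0.09 -0.14] -2.7784057026191756e-05
2.2 [ 0.002 -0.005  0.   ] [-0.     0.005 -0.   ]
```

View pics/f_w.png

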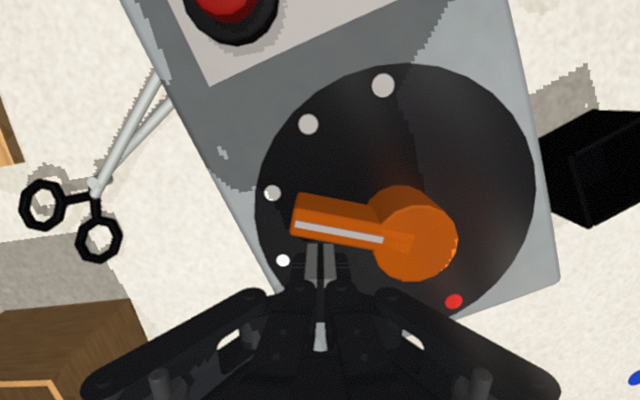

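Snapped to the fourth dot at (272,194), with dots 5 and 6 beyond it and the red dot at (453,301). I'll back off, lift and verify.

Call:
{"op": "apply_moves", "data": {"commands": [[0, 0, -0.06, 0, 0, 0, 1], [0, 0, -0.06, 0, 0, 0, 1], [0, -0.15, 0, 0, 0, 0, 1], [0, -0.25, 0, 0, 0, 0, 1], [0, -0.25, 0, 0, 0, 0, 1], [0, -0.25, 0, 0, 0, 0, 1], [0, 0, 0, 0, 0, 0, 1], [0, 0, 0, 0, 0, 0, 1]]}}

```text
clock: 7.9
ee_pos: [0.6264, 0.0686, 0.29]
orientation: [-0.16, -2.148, 2.145]
contact_force: [-0.6, -0.3, -0.1]
width: 0.0001
```

```bash
python3 look.py g
```

```text
7.9 [0.6264 0.0686 0.29  ] [[-0.989, 0.002, -0.146], [0.146, 0.001, -0.989], [-0.002, -1.0, -0.002]] [-0.64 -0.28 -0.15] 6.993511219604148e-05
```

View pics/g_w.png

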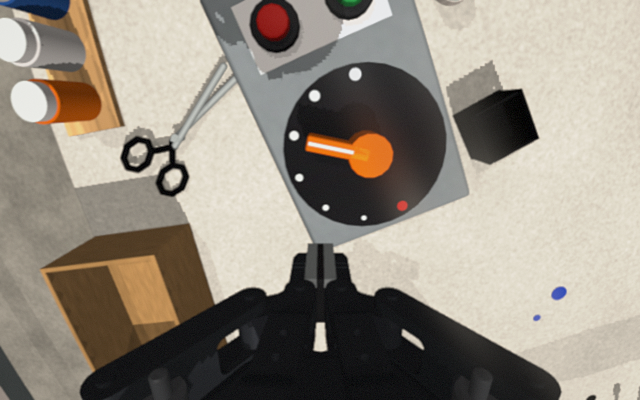

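Run:
```python
from ang import *
T=T_('g')
dots=[[403,205],[363.5,217.5],[325.5,207.5],[299,178],[294,135.5],[315,96],[355,74.5]]
P=onplane(c,T,dots,.066)[:,:2];a=1.8-np.arange(7)*.6
L=np.c_[.072*np.cos(a),.050+.072*np.sin(a)]
th,t,e=fit(L,P);print(th,t,(e*1e3).round(1).tolist())
lv=onplane(c,T,[[307,144],[370,155.5]],.103)[:,:2];print(lv,1.8-(np.arctan2(*(lv[0]-lv[1])[::-1])-th))
Rm=np.array([[np.cos(th),-np.sin(th)],[np.sin(th),np.cos(th)]]);print("green",t+Rm@[-.035,-.085],"red",t+Rm@[.035,-.085])
# from a
z=np.load('a.npz');T=z['T'];d=z['d'];p=z['p']
for (cu,cv_) in [(497,87),(459,22)]:
  vv,uu=np.mgrid[max(cv_-28,0):cv_+28:4,cu-28:cu+28:4];uv=np.c_[uu.ravel(),vv.ravel()]
  X=(ray(c,uv)*d[uv[:,1],uv[:,0]][:,None])@T[:3,:3].T+T[:3,3]
  print((X[:,2].reshape(uu.shape)*1000).round(0).astype(int))
  m=X[:,2]>.086; print(X[m].mean(0),m.sum(),X[m].min(0),X[m].max(0))
```

```text
0.25534771713201926 [ 0.58879666 -0.00901695] [[-0.8, -0.3], [0.4, -0.1], [0.3, -0.1], [0.4, 0.4], [0.0, -0.2], [-0.4, 0.2], [0.1, 0.2]]
[[0.63028547 0.02080099]
 [0.57704672 0.03865631]] 2.378940890449218
green [ 0.57640097 -0.10010123] red [ 0.64413126 -0.0824205 ]
[[66 65 66 66 66 65 67 65 67 68 67 65 65 65]
 [65 66 66 69 67 68 67 67 66 67 66 65 65 65]
 [68 67 66 68 67 77 77 76 66 65 67 66 66 65]
 [66 66 66 75 77 78 78 77 77 77 65 66 65 66]
 [66 66 75 77 76 76 82 88 85 87 79 66 66 67]
 [66 72 77 78 80 85 87 87 86 87 89 78 66 66]
 [69 76 77 79 85 87 88 88 88 88 87 79 66 67]
 [72 76 78 79 86 86 88 87 87 89 88 77 65 66]
 [72 78 78 79 85 87 88 87 88 88 88 77 67 67]
 [72 77 78 78 86 87 87 89 87 88 86 67 64 66]
 [70 77 78 79 83 88 87 88 88 90 78 67 66 64]
 [69 76 78 78 77 79 86 87 85 78 66 66 65 65]
 [64 68 76 78 78 81 77 77 80 68 66 65 67 66]
 [65 68 66 72 77 76 77 66 67 66 66 66 65 65]]
[ 0.57713254 -0.09956111  0.08753421] 39 [ 0.56548274 -0.11069226  0.08606422] [ 0.58974185 -0.08821914  0.08951716]
[[66 65 67 66 66 66 67 66 67 66 65 66 67 66]
 [67 66 66 66 78 77 79 77 77 67 66 65 66 65]
 [66 66 66 77 77 77 78 78 78 78 67 66 65 66]
 [66 66 77 77 78 86 88 87 88 87 78 66 64 66]
 [66 76 77 77 87 88 86 87 88 88 86 66 68 66]
 [76 78 78 81 89 90 87 87 88 88 89 79 66 66]
 [76 79 76 85 86 87 86 89 88 88 87 77 66 66]
 [76 77 77 85 87 87 88 87 88 87 87 78 66 66]
 [76 77 78 83 88 87 88 88 87 89 77 78 66 67]
 [75 78 75 82 86 89 89 88 87 86 77 67 67 67]
 [71 78 79 78 82 85 87 88 85 77 77 67 66 67]
 [69 76 77 78 77 79 79 78 77 77 66 67 68 68]
 [67 69 77 78 78 77 78 77 77 67 66 66 66 66]]
[ 0.64491463 -0.08201157  0.08760806] 43 [ 0.63264336 -0.09316433  0.08613485] [ 0.65716685 -0.0704835   0.08959106]
```

The lever measures 2.38, so it is on the fourth dot. The green button is at (0.577, −0.100) with its top at z = 0.0875.

Call:
{"op": "apply_moves", "data": {"commands": [[0.033, 0, 0.232, 0, 0, 0, 1], [0.033, 0, 0.232, 0, 0, 0, 1], [0.033, 0, 0.232, 0, 0, 0, 1], [0.033, 0, 0.232, 0, 0, 0, 1], [0.033, 0, 0.232, 0, 0, 0, 1], [0, 0.25, 0, 0, 0, 0, 1], [0, 0.25, 0, 0, 0, 0, 1], [0, 0, 0, 0, 0, 0, 1]]}}

```text
clock: 8.8
ee_pos: [0.5725, -0.1011, 0.2072]
orientation: [-0.144, -2.136, 2.138]
contact_force: [-0.1, 0.2, -0.1]
width: -0.0001
```

Call:
{"op": "apply_moves", "data": {"commands": [[0, 0, 0, 0, 0, 0, 1]]}}

```text
clock: 8.9
ee_pos: [0.5763, -0.1009, 0.2131]
orientation: [-0.154, -2.143, 2.146]
contact_force: [1.1, 0.2, 0.5]
width: 0.0002
```

```bash
python3 look.py i
python3 - <<'E'
from station import r
from h import *
s=r.state();Rm=R.from_rotvec(s['orientation']);print(Rm.inv().apply(np.array([.577,-.0998,.165])-s['ee_pos'])/.15)
E
```

```text
8.9 [ 0.5763 -0.1009  0.2131] [[-0.989, -0.003, -0.146], [0.146, -0.001, -0.989], [0.002, -1.0, 0.001]] [1.12 0.21 0.46] 0.00018562543053661127
[ 0.00488709  0.33570925 -0.00480609]
```

View pics/i_w.png

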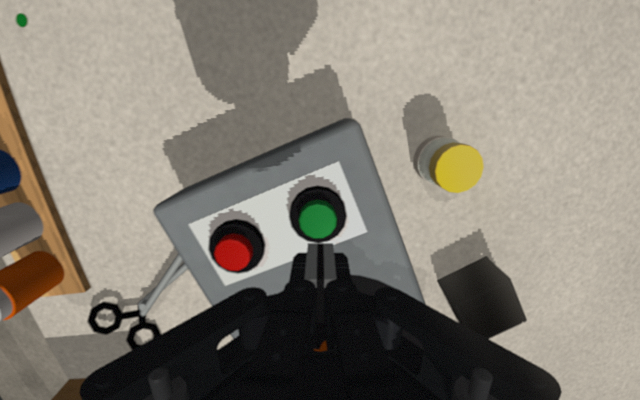

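Call:
{"op": "apply_moves", "data": {"commands": [[0, 0.16, 0, 0, 0, 0, 1], [0, 0.12, 0, 0, 0, 0, 1], [0, 0.05, 0, 0, 0, 0, 1], [0, 0, 0, 0, 0, 0, 1], [0, 0, 0, 0, 0, 0, 1]]}}

```text
clock: 9.5
ee_pos: [0.5772, -0.1007, 0.1658]
orientation: [-0.16, -2.147, 2.147]
contact_force: [-0.0, 0.0, -0.2]
width: 0.0002
```

```bash
python3 look.py j
python3 - <<'E'
from ang import *
print(onplane(c,T_('i'),[[319,221]],.0875))
E
```

```text
9.5 [ 0.5772 -0.1007  0.1658] [[-0.989, 0.003, -0.146], [0.146, -0.0, -0.989], [-0.003, -1.0, -0.0]] [-0.02  0.01 -0.21] 0.00016122855496894574
[[ 0.57590188 -0.10049319  0.0875    ]]
```

View pics/j_w.png

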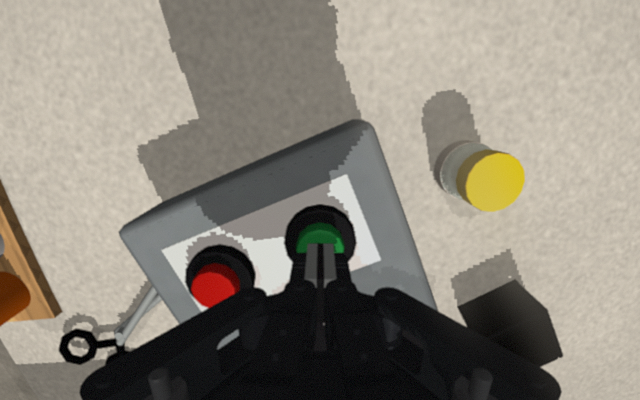

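The fingertip is centred over the green button at (320,240). I'll press slowly and watch the force.

Call:
{"op": "apply_moves", "data": {"commands": [[0, 0.02, 0, 0, 0, 0, 1], [0, 0.02, 0, 0, 0, 0, 1], [0, 0.01, 0, 0, 0, 0, 1], [0, 0.01, 0, 0, 0, 0, 1], [0, 0, 0, 0, 0, 0, 1], [0, 0, 0, 0, 0, 0, 1]]}}

```text
clock: 10.2
ee_pos: [0.5766, -0.1008, 0.1557]
orientation: [-0.159, -2.146, 2.146]
contact_force: [-0.2, 1.5, 3.9]
width: 0.0
```

Call:
{"op": "apply_moves", "data": {"commands": [[0, 0.008, 0, 0, 0, 0, 1], [0, 0.008, 0, 0, 0, 0, 1], [0, 0, 0, 0, 0, 0, 1], [0, 0, 0, 0, 0, 0, 1]]}}

```text
clock: 10.6
ee_pos: [0.5766, -0.1008, 0.1537]
orientation: [-0.159, -2.146, 2.146]
contact_force: [-1.3, 0.6, 7.6]
width: 0.0
```

Call:
{"op": "apply_moves", "data": {"commands": [[0, 0.006, 0, 0, 0, 0, 1], [0, 0, 0, 0, 0, 0, 1], [0, 0, 0, 0, 0, 0, 1]]}}

```text
clock: 10.9
ee_pos: [0.5767, -0.1008, 0.1536]
orientation: [-0.159, -2.146, 2.146]
contact_force: [-2.3, 1.4, 11.8]
width: 0.0
```

Bottomed out: the force rose to 12 N with no further travel. I'll release and lift straight up.

Call:
{"op": "apply_moves", "data": {"commands": [[0, -0.03, 0, 0, 0, 0, 1], [0, -0.06, 0, 0, 0, 0, 1], [0, -0.2, 0, 0, 0, 0, 1], [0, -0.25, 0, 0, 0, 0, 1], [0, -0.25, 0, 0, 0, 0, 1], [0, -0.2, -0.15, 0, 0, 0, 1], [0, 0, 0, 0, 0, 0, 1], [0, 0, 0, 0, 0, 0, 1]]}}

```text
clock: 11.7
ee_pos: [0.579, -0.0782, 0.3002]
orientation: [-0.157, -2.146, 2.144]
contact_force: [-0.5, -1.2, -0.9]
width: 0.0001
```

Call:
{"op": "apply_moves", "data": {"commands": [[0, 0, -0.3, 0, 0, 0, 1], [0, 0, -0.3, 0, 0, 0, 1], [0, 0, -0.3, 0, 0, 0, 1], [0, 0, -0.2, 0, 0, 0, 1], [0, 0, 0, 0, 0, 0, 1], [0, 0, 0, 0, 0, 0, 1]]}}

```text
clock: 12.3
ee_pos: [0.603, 0.0847, 0.2982]
orientation: [-0.152, -2.141, 2.145]
contact_force: [-0.8, 0.8, -0.3]
width: -0.0002
```

```bash
python3 look.py k
python3 - <<'E'
from ang import *
z=np.load('k.npz');print(proj(c,z['T'],[[.577,-.0998,.0875],[.6446,-.0822,.0875]]))
E
```

```text
12.3 [0.603  0.0847 0.2982] [[-0.989, -0.005, -0.146], [0.146, -0.001, -0.989], [0.004, -1.0, 0.002]] [-0.78  0.79 -0.27] -0.00017524868228764915
[[316.50858122 -27.19149496]
 [241.03445363   9.45864046]]
```

View pics/k_w.png

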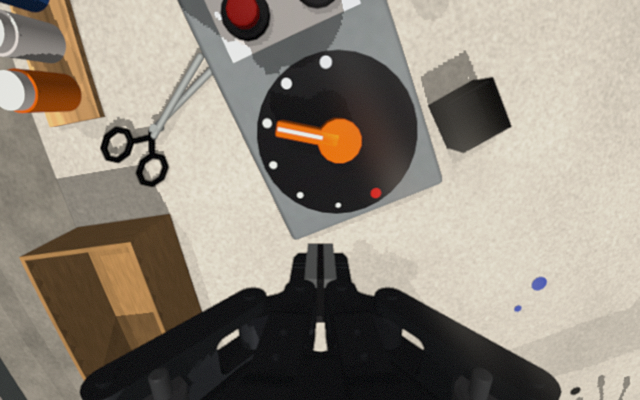

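View pics/k_t.png

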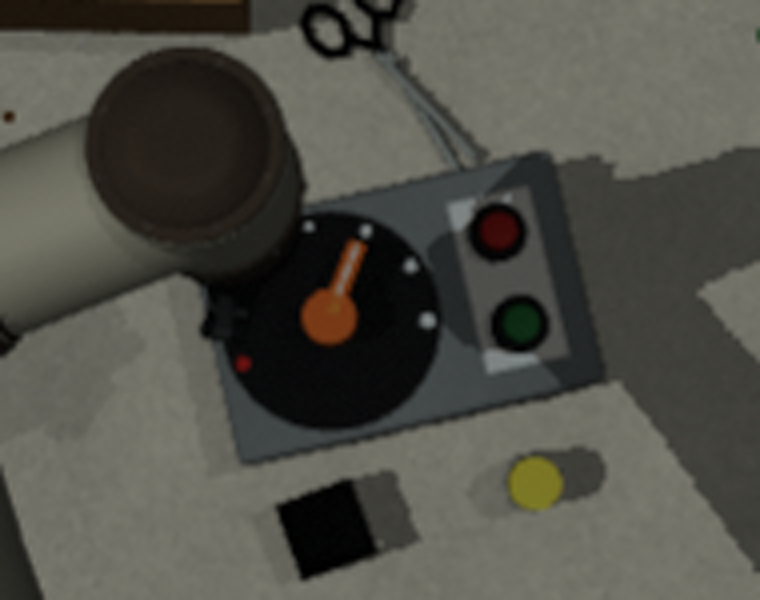

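The top view shows the lever at the fourth dot (366,230). The unit and bystanders are in the same pixels as before, and both buttons look alike. I'll check the button heights and hand in.

Run:
```python
from station import r, imaging
from h import *
c=imaging.get_calibration("top");T=c['world_from_camera'];p,d=imaging.grab_frame("top")
for P in ([.577,-.0998,.0875],[.6446,-.0822,.0875],[.56,-.07,.065]):
    u,v=proj(c,T,P)[0].round().astype(int)
    X=[(ray(c,[[a,b]])[0]*d[b,a])@T[:3,:3].T+T[:3,3] for a in (u-1,u,u+1) for b in (v-1,v,v+1)]
    print(np.median(np.array(X),0).round(4))
r.hand_in()
```

```text
[ 0.5759 -0.1011  0.086 ]
[ 0.6457 -0.0824  0.0873]
[ 0.5591 -0.0708  0.0644]
the job is handed in; nothing more can be done
```

The selector lever is at the fourth white dot, the green start button has been pressed fully and released, and the job is handed in.

- **Lever:** With the gripper shut, I pushed one side of the lever with the fingertips, stopping at each click. After I backed off it measured 2.38 rad against a nominal 2.4. The last picture, taken after the press, still shows it on the fourth dot.
- **Starting position:** In the first pictures the lever rested midway between the first and second white dots, at about 0.92 rad. It did not settle into the second click until the finger came up to it.
- **Green button:** I pressed it straight down until the force rose to about 12 N with no further travel, then lifted off. Its top afterwards read 86.0 mm, against 87.5 mm from the wrist camera before the press. The red button read 87.3 mm in the same check, and I take the gap as depth noise.
- **Surroundings:** By eye, the unit and the objects in view around it were in the same places in the top picture as before the push. The arm finished clear of everything at 12.3 s.

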